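# Close and lock a gearbox access panel

## Task

Push the gearbox's sliding access panel fully home against its end stop with a fingertip, and only then set a fingertip in the slot of the round cam fastener beside it and turn the fastener a quarter turn clockwise (seen from above) until it stops, so that its tongue locks the panel shut. Nothing is to be lifted or carried, and the other things on the bench and on the gearbox stay where they are. Finish with the hand clear.

Things in the scene. Friction and masses are not known exactly. Their poses are not given: they have to be found in the camera images.
- gearbox: Fixed green gearbox, a low block 270 (x) x 250 (y) x 60 mm; origin at the centre of its underside on the bench, z up; position and yaw vary. In its frame the panel slides on the flat top (the deck, z = 60 mm) along x between rails 15 mm high: the track's centre line is y = +55 mm, the end stop's face x = +118 mm. The deck on the near (-x) side of the panel is bare.
- panel: Loose flat steel panel with three low ribs on top, 120 (x) x 110 (y) x 20 mm, 0.26 to 0.5 kg, lying in the track on the deck; origin at the centre of its underside, axes as the gearbox's. It starts 45 to 80 mm short of home and slides along the gearbox's +x with 1 to 5 N of friction and 1.5 mm of play each side. Fully home its origin is at x = +58 mm in the gearbox frame, its near edge at -2 mm.
- panel_edge (a point): The middle of the panel's near, upright edge face (the one towards the gearbox's -x), half-way up its thickness, 10 mm above the deck: push here along the gearbox's +x.
- fastener (a joint): Angle of the cam fastener, rad: starts at 0 to 0.25 (unlocked), grows clockwise seen from above, hard stop at 1.571 (locked). It stays where it is left; turning takes about 0.1 N m, i.e. 3 to 4 N at 30 mm from the axis. At 0 the slot and the tongue below it point along the gearbox's -x, at 1.571 along its +y.
- fastener_top (a point): The cam fastener's axis at its top face, 42 mm above the deck (102 mm above the bench), at x = -10.5, y = -65 mm in the gearbox frame. The fastener is a round aluminium turn-plate 96 mm in diameter with one radial slot in its top, 36 mm wide and 22 mm deep, open above and at the rim, closed 14 mm beyond the axis on the other side.
- fastener_slot (a point): A point on the floor of the slot, on its centre line 30 mm from the axis, 80 mm above the bench; it turns with the fastener. A fingertip set here and moved round the axis bears on the slot's upright side wall and turns the fastener. The slot points from the axis (fastener_top) to this point.
- tongue_tip (a point): The rounded end of the steel locking tongue under the turn-plate, 83 mm from the axis and 9 mm above the deck. The tongue is 14 mm wide and 10 mm high and reaches 90 mm from the axis. Locked, it stands across the deck just behind the near edge of a panel that is home (1.5 mm of play); if the panel is not home the tongue strikes it.
- bushing_t2: Bystander: grey turned bushing, an upright tube 52 mm in diameter, 75 mm tall, on the bench left (+y) of the gearbox; origin at the centre of its underside.
- bushing_t3: Bystander: an equal bushing on the bench right (-y) of the gearbox; origin at the centre of its underside.
- ring: Bystander: steel ring gauge 87 mm in diameter, 18 mm high, lying on the gearbox deck behind (+x of) the fastener; origin at the centre of its underside.
- tape: Bystander: roll of masking tape 94 mm in diameter, 24 mm high, lying on the bench at the front left; origin at the centre of its underside.
- micrometer: Bystander: micrometer 49 x 131 x 19 mm lying on the bench at the right; origin at the centre of its underside.
- marker_red: Bystander: paint marker 136 mm long, 15 mm thick, lying on the bench at the front right; origin at the centre of its underside.
Things that resemble listed ones, but are neither listed nor needed, are in the scene too. Leave any green look-alike of the panel alone.

How it is judged:
By the outcome, as a careful person would: the job done as asked, in the order asked, and still so for the second after the job is handed in, with the robot touching nothing.
It also fails if it takes over 48 s, if anything falls off the work surface, if the arm or the gripper's body presses on something with over 40 N, if the wrist force passes 120 N, or if a joint passes its speed limit or range.

## Robot

A 6-joint arm with a two-finger parallel gripper is mounted at the origin on a cart in front of the work surface, level with it; the furniture and walls round the work are solid. World frame = base frame: x ahead of the robot, y to its left, z up, the work surface at z = 0. Lengths are in m, angles in rad, forces in N, time in s.
With the tool pointing down it reaches from about 0.225 to 0.875 m from the base axis. Payload 3.4 kg.
Tool frame: the origin (TCP) lies midway between the tips of the shut fingers; the grasp point (between the pads) lies 19 mm behind it (manip.grip_point_offset is the distance from the TCP to the grasp point, in m); x points along the fingers, y is the direction in which the jaws open and shut, and the axes are right-handed (so a half turn about x gives the same grasp; the last joint's range is limited). The gripper opens to 85 mm and grips with 20 to 120 N. Pads are 22 mm wide; open, the fingers measure 114 mm over their backs; the gripper's body (76 mm by 85 mm) begins 54 mm behind the grasp point. The pads swing forward as they close: fully open they stand 13 mm farther back than shut.
Start: joints at [-1.309, 0.276, 1.505, -0, 1.361, -0.121], TCP at [0.215, -0.533, 0.231] pointing down, gripper open.
Joint ranges: [-2.89, 2.89], [-0.75, 2.08], [0.22, 2.7], [-1.18, 4.32], [0.11, 2.71], [-2.7, 2.7]. Speed limits (rad/s): [2.57, 2.57, 3.14, 3.14, 3.14, 3.14].

## Interface

Orientations are given as a unit quaternion [w, x, y, z].
In Python, from rig import manip gives the robot as it stands.
- The arm moves only by the shell command python3 -m crank 'ROWS' [FORCE]. ROWS is a JSON object of lists of equal length, an entry for each row: "grip": the opening, from 0 (shut) to 1 (fully open); "slide": the shift along the world's x, y, z in cm, a list of three; "roll": the turn about the world's z in degrees. In form: {"grip": [grip, ...], "slide": [[dx, dy, dz], ...], "roll": [roll, ...]}. A call has 1 to 20 rows; each row is the pose to reach, as a shift and turn from the pose commanded when the call began; what a row does not reach only later rows make up. A row lasts 1/10 s, in which the tool goes at most 50 mm and 8.59 degrees, less where a joint would pass 70% of its speed; a pose out of reach is approached as far as the arm can. A call with a gripper value outside its range is refused whole. The fingers move at their own pace and stop on an object; FORCE is the grip in N (left out, the last holds). Time passes only in rows, so rows that repeat a pose let the fingers close. It gives the time, the measured TCP pose, the force and the opening at its end, in the units of the state.
- manip.get_state(): the state, without advancing time (a new reading comes with each control period).
- manip.get_image(name): name is "scene" or "top" or "wrist"; returns a dict with "frame" (384x512x3 uint8, red, green, blue), "K" (3x3 intrinsics, pixels), "R" (3x3) and "t" (3): a world point X has camera coordinates R X + t. Camera axes: x right, y down, z forward; pixel columns grow to the right and rows downward; lengths in m; the calibration is good to about 2 mm. A picture is of the moment at which its call begins. There is no depth.
- manip.sign_off(): hands the job in, once; it reports no verdict.
The state is a dict: "clock": time; "qpos": joint angles; "qd": joint speeds; "effort": joint torques, N m; "position": TCP position; "ee_rot": TCP orientation; "contact_force": force on the tool from outside, world axes, zero at the start; "moment": the same for the moment, N m; "width": finger opening in m.
Only numpy, scipy, OpenCV 4.12 (cv2) and the standard library are available. Lean on these libraries where they do the work, as an engineer would, in place of code of your own. Each camera call takes 0.05 s, during which the arm holds its last target. There are 200 camera calls.

## Working session

There is one attempt and no reset: what is moved stays moved. The work goes in short steps, Python scripts to look and compute and a shell command to move; the robot and the scene stay as the last step left them, time stands still between calls to the robot, and variables do not carry over. Pictures are saved under pics/ and viewed, on a budget of 10 in all, crops included, one or two more only if the job needs it, and the job is handed in when it is done.

```bash
mkdir -p pics; ls; cat > h.py <<'E'
import numpy as np, cv2, pickle
from rig import manip
def snap(n,fn):
    d=manip.get_image(n); pickle.dump(d,open(f'pics/{fn}.pkl','wb'))
    cv2.imwrite(f'pics/{fn}.png',cv2.resize(d['frame'][:,:,::-1],(800,600),interpolation=cv2.INTER_CUBIC)); return d
def load(fn): return pickle.load(open(f'pics/{fn}.pkl','rb'))
def ray(d,u,v,z):
    K,R,t=map(np.array,(d['K'],d['R'],d['t'])); c=-R.T@t; r=R.T@np.linalg.inv(K)@[u,v,1]
    return c+r*(z-c[2])/r[2]
def proj(d,X):
    p=np.array(d['K'])@(np.array(d['R'])@np.array(X)+np.array(d['t'])); return p[:2]/p[2]
E
python3 - <<'E'
from h import *
for n in('top','scene'):
    d=snap(n,n+'0'); R=np.array(d['R']);print(n,-R.T@d['t'],R[2],d['K'][0][0])
print(manip.get_state())
E
```

```text
pics
top [0.45708477 0.11121027 1.84398855] [ 5.83007101e-02  3.06215933e-05 -9.98299067e-01] 499.92045483548884
scene [-0.38626784  0.67649632  0.77671147] [ 0.72274203 -0.43107638 -0.54020099] 371.14189029789435
{'clock': 0.1, 'qpos': array([-1.30899743e+00,  2.76539922e-01,  1.50603549e+00, -1.95878971e-05,
        1.36067533e+00, -1.20972259e-01]), 'qd': array([ 0.00012346, -0.00208471, -0.00150962, -0.00280404, -0.00034123,
        0.00033421]), 'effort': array([ 2.63049595e-03, -4.17699552e+01, -2.46405602e+01, -1.58150156e-04,
        5.81826404e-03,  6.65164350e-06]), 'position': array([ 0.21463734, -0.53292449,  0.23051   ]), 'ee_rot': array([-0.13392248, -0.69414764, -0.13509107,  0.69424364]), 'contact_force': array([ 0.04195689, -0.22837759, -0.72656692]), 'moment': array([ 0.01087335, -0.00165635, -0.02785346]), 'width': 0.08506253586023672}
```

View pics/top0.png

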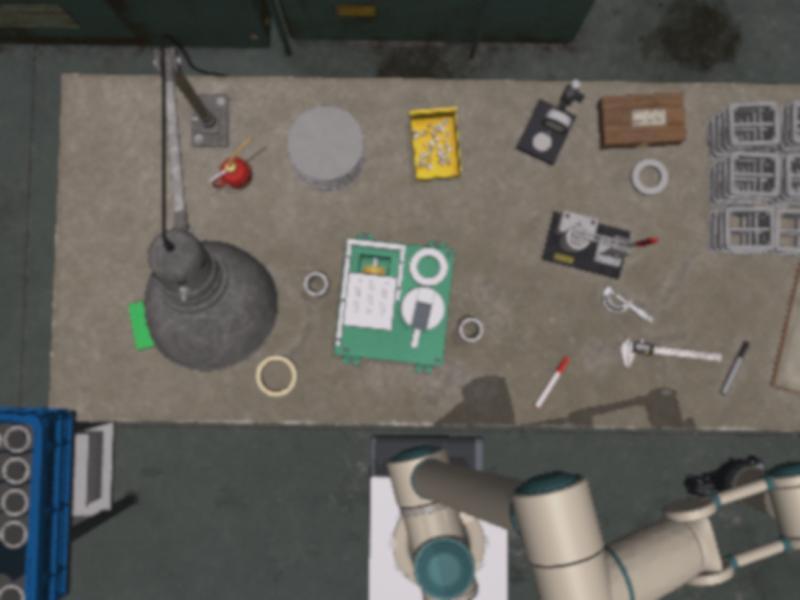

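View pics/scene0.png

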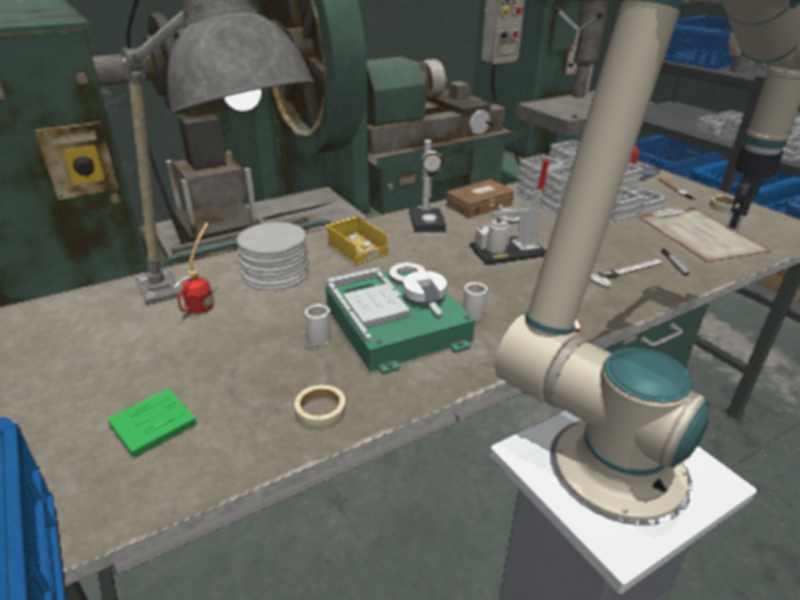

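The top view shows the gearbox at about (395,300), with the steel panel at (370,302), the fastener at (423,310) and its slot pointing down and slightly left. The ring is at (428,265). The bright green look-alike is at (140,325) under the lamp, so I'll leave it alone. Candidates for the panel are the steel plate with ribs at (370,302) and the green plate at (140,325); I choose the steel one. For the fastener, the slotted disc at (423,310) and the ring at (428,265); I choose the slotted disc. One close crop to check both.

```bash
python3 - <<'E'
from h import *
d=load('top0'); c=d['frame'][145:241,205:317,::-1]
cv2.imwrite('pics/crop1.png',cv2.resize(c,None,fx=6,fy=6,interpolation=cv2.INTER_CUBIC))
E
```

```text
(no output)
```

View pics/crop1.png

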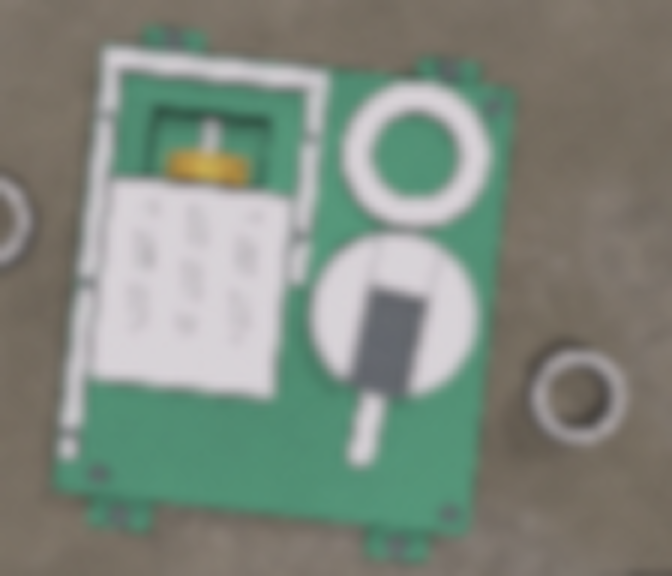

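```bash
cat >> h.py <<'E'
def G(p,x): # gearbox pose p=(x,y,yaw) -> world
    c,s=np.cos(p[2]),np.sin(p[2]); return np.array([p[0]+c*x[0]-s*x[1],p[1]+s*x[0]+c*x[1],x[2]])
def inv(p,X):
    c,s=np.cos(p[2]),np.sin(p[2]); a,b=X[0]-p[0],X[1]-p[1]; return np.array([c*a+s*b,-s*a+c*b,X[2]])
E
python3 - <<'E'
from h import *
from scipy.optimize import least_squares
d=load('top0'); px=lambda x,y:(205+(x+.5)/6-.5,145+(y+.5)/6-.5)
obs=[((-.135,.125,.06),(55,488)),((-.135,-.125,.06),(468,532)),((.135,-.125,.06),(518,92)),((-.0105,-.065,.102),(394,316))]
f=lambda p:np.concatenate([proj(d,G(p,X))-px(*q) for X,q in obs])
r=least_squares(f,[.5,.1,0]);p=r.x;print(p,np.degrees(p[2]),r.fun.round(2))
for n,q,z in [('panelL',(90,380),.08),('panelR',(275,397),.08),('farL',(110,178),.08),('slot in L',(374,288),.08),('slot out',(380,388),.09),('tongue',(362,464),.07),('ring',(417,155),.078)]:
    print(n,inv(p,ray(d,*px(*q),z)).round(4))
np.save('p.npy',p)
for n,x in [('edge',(-.07,.055,.07)),('home edge',(-.002,.055,.07)),('axis',(-.0105,-.065,.102))]:print(n,G(p,x).round(4))
E
```

```text
[ 0.55847408  0.11020157 -0.09939995] -5.695197843432302 [-0.68  0.22  0.28  0.88  0.22 -0.78  0.19 -0.33]
panelL [-0.0683  0.1082  0.08  ]
panelR [-0.0659 -0.001   0.08  ]
farL [0.0514 0.1105 0.08  ]
slot in L [ 0.0045 -0.0516  0.08  ]
slot out [-0.0539 -0.0614  0.09  ]
tongue [-0.0992 -0.0565  0.07  ]
ring [ 0.0857 -0.0681  0.078 ]
edge [0.4943 0.1719 0.07  ]
home edge [0.5619 0.1651 0.07  ]
axis [0.5416 0.0466 0.102 ]
```

```bash
python3 - <<'E'
from h import *
from scipy.spatial.transform import Rotation as Ro
p=np.load('p.npy');s=manip.get_state();q=s['ee_rot']
M=Ro.from_quat(q,scalar_first=True).as_matrix();print(M.round(3)); print('tool y yaw',np.degrees(np.arctan2(M[1,1],M[0,1])))
print('gear yaw',np.degrees(p[2]))
t=G(p,(-.110,.055,.20));print(t,(t-s['position'])*100)
E
```

```text
[[-0.     0.373 -0.928]
 [ 0.002 -0.928 -0.373]
 [-1.    -0.002 -0.   ]]
tool y yaw -68.06858456976099
gear yaw -5.695197843432302
[0.45447505 0.17584608 0.2       ] [23.98377178 70.87705678 -3.05100005]
```

```bash
python3 -m crank '{"grip":[0,0,0,0,0,0,0,0,0,0,0,0,0,0,0,0,0,0,0,0],"slide":[[0,0,4],[2,5,4],[4,10,4],[6,15,4],[8,20,4],[9,25,4],[10,30,4],[12,35,4],[14,40,4],[16,45,4],[18,50,4],[20,55,4],[22,60,4],[23,65,2],[24,70,0],[24,70.9,-2],[24,70.9,-3],[24,70.9,-3],[24,70.9,-3],[24,70.9,-3]],"roll":[0,8,16,24,32,40,48,56,64,72,80,88,96,104,112,120,128,136,144,152.4]}'
python3 - <<'E'
from h import *
d=snap('wrist','w0'); s=manip.get_state(); print(s['position'],s['qpos'],s['contact_force'],s['width'])
E
```

```text
clock: 2.1
position: [0.4543, 0.1759, 0.2005]
ee_rot: [0.706, 0.032, 0.707, -0.033]
contact_force: [0.3, 0.8, 0.5]
width: 0.0001
[0.4543442  0.17573929 0.20070038] [ 2.26084502e-01  1.65020557e-01  1.73353318e+00  5.69515803e-05
  1.24442637e+00 -1.25602816e+00] [-0.37577233  0.06522127 -0.05739375] -0.00048053013100252356
```

View pics/w0.png

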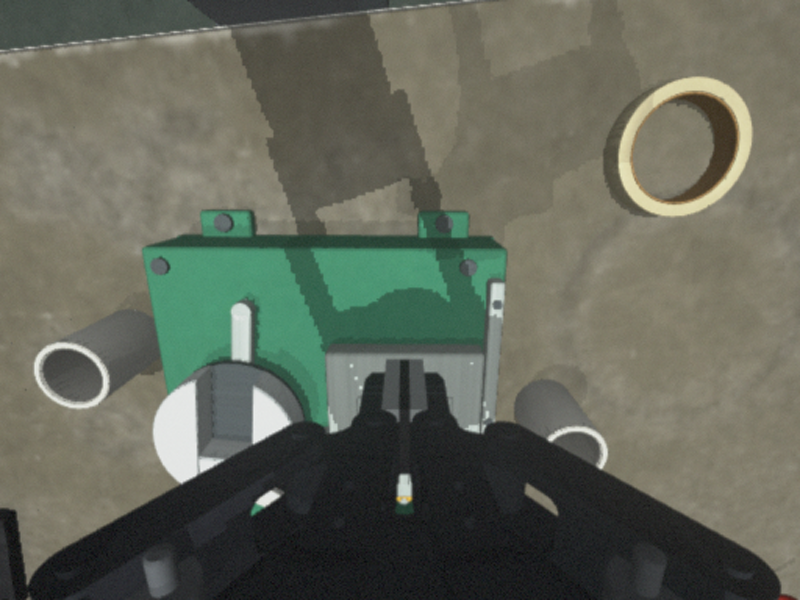

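The wrist view shows the deck's near corners at (145,247) and (506,250), the panel's near top edge at row 352 from column 328 to 485, the tongue tip at (240,305), the slot mouth at (197–253,365) and the finger pads at columns 385–425.

```bash
python3 - <<'E'
from h import *
d=load('w0');p=np.load('p.npy');q=lambda u,v:((u+.5)*.64-.5,(v+.5)*.64-.5)
for n,x,z in [('NL',(506,249),.06),('NR',(145,247),.06),('panel a',(328,352),.06),('panel top L',(485,358),.08),('tongue',(240,303),.07),('slot L',(253,366),.102),('slot R',(197,370),.102)]:
    print(n,inv(p,ray(d,*q(*x),z)).round(4))
print('tip px',(proj(d,(.4543,.1757,.2007))+.5)/.64)
for a in (385,425,360,448): print(inv(p,ray(d,*q(a,380),.205)).round(4))
E
```

```text
NL [-0.1359  0.1233  0.06  ]
NR [-0.1355 -0.1203  0.06  ]
panel a [-0.0594 -0.0004  0.06  ]
panel top L [-0.0647  0.11    0.08  ]
tongue [-0.0995 -0.0564  0.07  ]
slot L [-0.0682 -0.0398  0.102 ]
slot R [-0.0652 -0.0753  0.102 ]
tip px [405.00720357 382.66631742]
[-0.1133  0.0477  0.205 ]
[-0.1134  0.0622  0.205 ]
[-0.1132  0.0387  0.205 ]
[-0.1134  0.0706  0.205 ]
```

```bash
python3 -m crank '{"grip":[0,0,0,0,0,0,0,0,0,0,0,0,0,0,0,0,0,0,0,0],"slide":[[0,0,-4],[0,0,-8],[0,0,-11],[0,0,-13],[0,0,-13.2],[1,-0.1,-13.2],[2,-0.2,-13.2],[2.5,-0.25,-13.2],[3,-0.3,-13.2],[3.5,-0.35,-13.2],[4,-0.4,-13.2],[4.5,-0.45,-13.2],[5,-0.5,-13.2],[5.5,-0.55,-13.2],[6,-0.6,-13.2],[6.5,-0.65,-13.2],[7,-0.7,-13.2],[7.5,-0.75,-13.2],[8,-0.8,-13.2],[8.5,-0.85,-13.2]],"roll":[0,0,0,0,0,0,0,0,0,0,0,0,0,0,0,0,0,0,0,0]}'
python3 -m crank '{"grip":[0,0,0,0,0,0],"slide":[[0.2,-0.02,0],[0.4,-0.04,0],[0.6,-0.06,0],[0.8,-0.08,0],[0.9,-0.09,0],[0.9,-0.09,0]],"roll":[0,0,0,0,0,0]}'
python3 -c "
from h import *
p=np.load('p.npy');print(inv(p,manip.get_state()['position']))"
```

```text
clock: 4.15
position: [0.5402, 0.167, 0.0693]
ee_rot: [0.706, 0.035, 0.706, -0.035]
contact_force: [-3.8, 0.4, 2.2]
width: 0.0003
clock: 4.75
position: [0.5492, 0.1662, 0.0693]
ee_rot: [0.706, 0.035, 0.706, -0.035]
contact_force: [-1.4, -0.4, -0.1]
width: 0.0002
[-0.01478014  0.05476047  0.06925383]
```

Sliding friction only so far. I'll continue in small steps until it stops.

```bash
python3 -m crank '{"grip":[0,0,0],"slide":[[0.1,-0.01,0],[0.2,-0.02,0],[0.2,-0.02,0]],"roll":[0,0,0]}'
python3 -m crank '{"grip":[0,0,0],"slide":[[0.1,-0.01,0],[0.2,-0.02,0],[0.2,-0.02,0]],"roll":[0,0,0]}'
python3 -c "
from h import *
p=np.load('p.npy');print(inv(p,manip.get_state()['position']))"
```

```text
clock: 5.05
position: [0.5498, 0.1661, 0.0693]
ee_rot: [0.706, 0.035, 0.707, -0.035]
contact_force: [-5.2, 0.1, 3.1]
width: 0.0002
clock: 5.35
position: [0.5498, 0.166, 0.0692]
ee_rot: [0.704, 0.035, 0.708, -0.035]
contact_force: [-8.5, 0.9, 6.2]
width: 0.0001
[-0.01416188  0.05467442  0.06922658]
```

```bash
python3 -m crank '{"grip":[0,0,0,0],"slide":[[0.2,-0.02,0],[0.4,-0.04,0],[0.6,-0.06,0],[0.6,-0.06,0]],"roll":[0,0,0,0]}'
python3 -c "
from h import *
p=np.load('p.npy');print(inv(p,manip.get_state()['position']))"
```

```text
clock: 5.75
position: [0.5498, 0.1658, 0.0688]
ee_rot: [0.7, 0.035, 0.713, -0.035]
contact_force: [-18.8, 3.0, 12.3]
width: -0.0
[-0.01410888  0.05442338  0.06875368]
```

```bash
python3 -m crank '{"grip":[0,0,0,0,0,0,0,0,0],"slide":[[-1,0.1,0],[-4,0.4,0],[-6,0.6,2],[-8,0.8,5],[-9,0.9,9],[-10,1,13],[-10,1,13],[-10,1,13],[-10,1,13]],"roll":[0,0,0,0,0,0,0,0,0]}'
python3 - <<'E'
from h import *
d=snap('wrist','w1')
E
```

```text
clock: 6.65
position: [0.459, 0.175, 0.1985]
ee_rot: [0.706, 0.035, 0.706, -0.035]
contact_force: [0.3, 0.5, -0.3]
width: 0.0
```

View pics/w1.png

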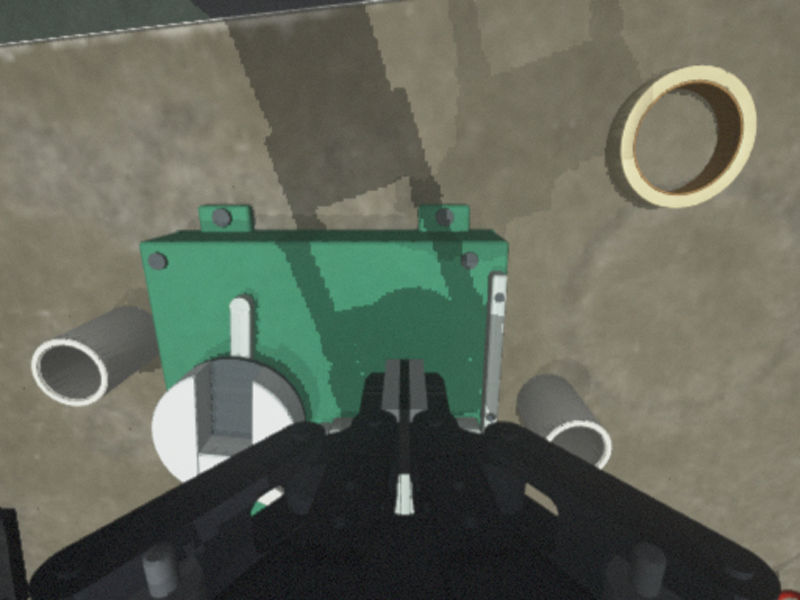

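The panel's near edge is now at row ~425, barely visible beside the fingers at (335,423). The fastener hasn't moved. Next: check the edge and work out the arc.

```bash
python3 - <<'E'
from h import *
from scipy.spatial.transform import Rotation as Ro
d=load('w1');p=np.load('p.npy');q=lambda u,v:((u+.5)*.64-.5,(v+.5)*.64-.5)
for x,z in [((335,420),.06),((335,420),.08),((335,431),.08),((240,300),.07),((224,357),.08),((224,437),.08),((228,455),.102)]: print(x,inv(p,ray(d,*q(*x),z)).round(4))
s=manip.get_state();M=Ro.from_quat(s['ee_rot'],scalar_first=True).as_matrix();print('yaw y',np.degrees(np.arctan2(M[1,1],M[0,1])))
P=s['position']
pt=lambda a,r=.03:G(p,(-.0105-r*np.cos(a),-.065+r*np.sin(a),.086))
a0=.095
print('to start',(pt(a0)-P)*100, 'roll',84.3-np.degrees(a0))
for a in np.radians(np.arange(5.5,106,8)): print(round(np.degrees(a)-5.5,1),((pt(a)-pt(a0))*100).round(2))
E
```

```text
(335, 420) [0.0008 0.0016 0.06  ]
(335, 420) [-0.0121  0.0053  0.08  ]
(335, 431) [-0.0031  0.0049  0.08  ]
(240, 300) [-0.098  -0.0558  0.07  ]
(224, 357) [-0.0608 -0.0672  0.08  ]
(224, 437) [ 0.0019 -0.0751  0.08  ]
(228, 455) [ 0.0004 -0.0633  0.102 ]
yaw y 84.3208161251604
to start [  5.34593789 -12.25339268 -11.20116799] roll 78.85690094625717
0.0 [0. 0. 0.]
8.0 [0.11 0.41 0.  ]
16.0 [0.28 0.79 0.  ]
24.0 [0.49 1.15 0.  ]
32.0 [0.76 1.47 0.  ]
40.0 [1.06 1.76 0.  ]
48.0 [1.41 2.   0.  ]
56.0 [1.78 2.19 0.  ]
64.0 [2.18 2.32 0.  ]
72.0 [2.59 2.4  0.  ]
80.0 [3.01 2.42 0.  ]
88.0 [3.42 2.38 0.  ]
96.0 [3.83 2.29 0.  ]
```

```bash
python3 -m crank '{"grip":[0,0,0,0,0,0,0,0],"slide":[[2,-5,0],[4,-9,0],[5.3,-12.2,0],[5.3,-12.25,-3],[5.3,-12.25,-7],[5.3,-12.25,-8],[5.3,-12.25,-8],[5.3,-12.25,-8]],"roll":[-5.5,-5.5,-5.5,-5.5,-5.5,-5.5,-5.5,-5.5]}'
python3 - <<'E'
from h import *
d=snap('wrist','w2')
E
```

```text
clock: 7.5
position: [0.5126, 0.0528, 0.1198]
ee_rot: [0.704, 0.069, 0.703, -0.069]
contact_force: [-0.2, -0.7, -0.1]
width: 0.0003
```

View pics/w2.png

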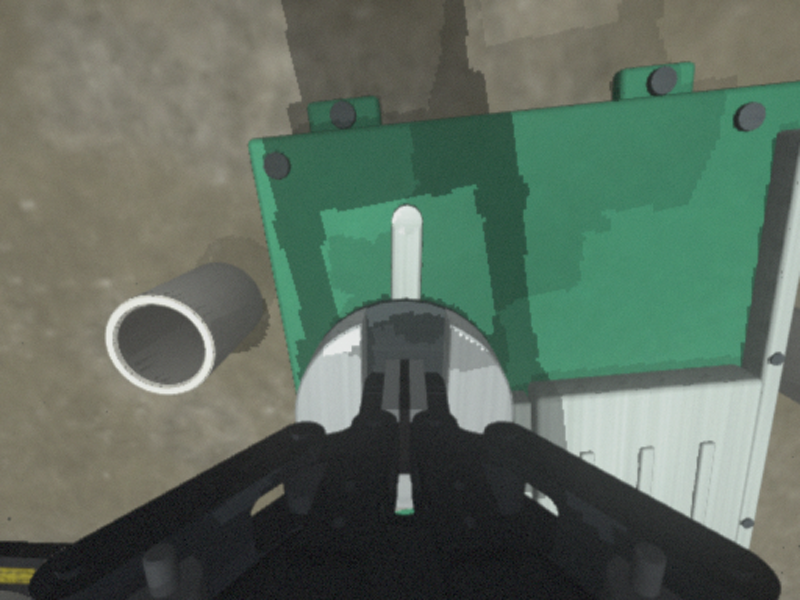

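The shut fingertips at (404,370) are centred over the slot (columns 364–448), with the tongue in line at (406,215). The panel's near edge is visible from (535,385) to (760,368). Descend, then start turning.

```bash
python3 - <<'E'
from h import *
d=load('w2');p=np.load('p.npy');q=lambda u,v:((u+.5)*.64-.5,(v+.5)*.64-.5)
for x,z in [((565,395),.08),((757,380),.08)]: print(x,inv(p,ray(d,*q(*x),z)).round(4))
E
python3 -m crank '{"grip":[0,0,0,0,0],"slide":[[0,0,-1],[0,0,-2],[0,0,-2.7],[0,0,-3.3],[0,0,-3.3]],"roll":[0,0,0,0,0]}'
python3 -m crank '{"grip":[0,0,0,0,0,0,0,0],"slide":[[0.05,0.2,0],[0.11,0.41,0],[0.2,0.6,0],[0.28,0.79,0],[0.38,0.97,0],[0.49,1.15,0],[0.62,1.31,0],[0.76,1.47,0]],"roll":[-4,-8,-12,-16,-20,-24,-28,-32]}'
```

```text
(565, 395) [-0.0043  0.013   0.08  ]
(757, 380) [-0.0037  0.1044  0.08  ]
clock: 8.05
position: [0.5109, 0.0527, 0.0853]
ee_rot: [0.703, 0.069, 0.705, -0.069]
contact_force: [0.8, 0.1, 0.3]
width: 0.0001
clock: 8.85
position: [0.5181, 0.0667, 0.0863]
ee_rot: [0.657, 0.26, 0.658, -0.262]
contact_force: [-3.1, -2.7, 1.1]
width: -0.0
```

```bash
python3 -m crank '{"grip":[0,0,0,0,0,0,0,0,0,0,0,0],"slide":[[0.15,0.15,0],[0.3,0.29,0],[0.47,0.41,0],[0.65,0.53,0],[0.83,0.63,0],[1.02,0.72,0],[1.22,0.79,0],[1.42,0.85,0],[1.62,0.9,0],[1.83,0.93,0],[2.04,0.95,0],[2.25,0.95,0]],"roll":[-4,-8,-12,-16,-20,-24,-28,-32,-36,-40,-44,-48]}'
python3 -m crank '{"grip":[0,0],"slide":[[0.2,-0.02,0],[0.41,-0.04,0]],"roll":[-4,-8]}'
```

```text
clock: 10.05
position: [0.5402, 0.077, 0.0862]
ee_rot: [-0.493, -0.505, -0.495, 0.507]
contact_force: [-3.5, 0.3, 1.0]
width: -0.0003
clock: 10.25
position: [0.5444, 0.0768, 0.0862]
ee_rot: [-0.457, -0.538, -0.459, 0.54]
contact_force: [-3.8, 0.6, 1.9]
width: -0.0002
```

```bash
python3 -m crank '{"grip":[0,0,0],"slide":[[0.15,-0.03,0],[0.3,-0.05,0],[0.3,-0.05,0]],"roll":[0,0,0]}'
python3 -m crank '{"grip":[0,0,0],"slide":[[0.15,-0.04,0],[0.3,-0.08,0],[0.3,-0.08,0]],"roll":[0,0,0]}'
```

```text
clock: 10.55
position: [0.5478, 0.0754, 0.0861]
ee_rot: [-0.459, -0.537, -0.459, 0.539]
contact_force: [-4.5, -2.4, 2.0]
width: 0.0003
clock: 10.85
position: [0.548, 0.0753, 0.0859]
ee_rot: [-0.457, -0.536, -0.461, 0.54]
contact_force: [-9.6, -1.3, 5.8]
width: -0.0002
```

Stopped. One firmer push to confirm the hard stop.

```bash
python3 -m crank '{"grip":[0,0,0,0],"slide":[[0.2,-0.03,0],[0.4,-0.05,0],[0.5,-0.06,0],[0.5,-0.06,0]],"roll":[0,0,0,0]}'
```

```text
clock: 11.25
position: [0.5481, 0.0753, 0.0855]
ee_rot: [-0.454, -0.533, -0.463, 0.543]
contact_force: [-18.6, 1.0, 11.8]
width: -0.0001
```

```bash
python3 -m crank '{"grip":[0,0,0],"slide":[[-0.6,0.06,0],[-1.2,0.12,0],[-1.2,0.12,0]],"roll":[0,0,0]}'
python3 -m crank '{"grip":[0,0,0,0,0,0,0,0,0,0,0],"slide":[[0,0,2],[0,0,5],[0,0,9],[0,0,13],[-4,-4,15],[-8,-8,16],[-12,-12,16],[-16,-16,16],[-20,-20,16],[-22,-24,16],[-22,-24,16]],"roll":[0,0,0,0,0,0,0,0,0,0,0]}'
python3 - <<'E'
from h import *
d=snap('top','top1'); c=d['frame'][145:241,205:317,::-1]
cv2.imwrite('pics/crop2.png',cv2.resize(c,None,fx=6,fy=6,interpolation=cv2.INTER_CUBIC))
snap('scene','scene1')
E
```

```text
clock: 11.55
position: [0.5457, 0.076, 0.0867]
ee_rot: [0.459, 0.539, 0.458, -0.537]
contact_force: [0.3, -0.8, -0.0]
width: 0.0001
clock: 12.65
position: [0.3241, -0.1669, 0.2472]
ee_rot: [-0.46, -0.539, -0.456, 0.539]
contact_force: [0.8, -0.4, 0.0]
width: 0.0
```

View pics/crop2.png

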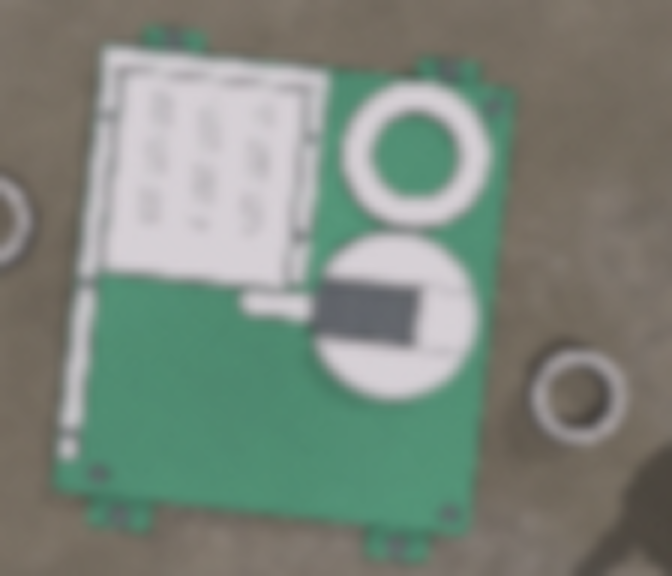

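The panel is home against the stop. The slot and tongue point along +y, with the tongue across the panel's near edge at (245–310,303). The ring (417,155) and bushing (578,397) haven't moved, and the hand is clear.

```bash
python3 -c "
from rig import manip
manip.sign_off()"
```

```text
the job is handed in; nothing more can be done
```

The job is done and handed in: the panel is fully home, and the fastener is turned to its locked stop. It took about 13 s of the 48 s allowed.

- **Panel:** I pushed it about 65 mm along +x with the shut fingertips. It stopped dead, and a firmer push of about 19 N did not move it. In the camera images its near edge read between about -4 and +1 mm (home is -2 mm).
- **Fastener:** Only after that, I set the fingertips in the slot and turned it clockwise. It turned at about 4 N and stopped hard; a push of about 19 N moved it no further.
- **Final check:** The closing top view shows the slot and tongue along +y, with the tongue across the panel's near edge. The ring and the bushing on the right (bushing_t3) were in the same places as at the start. The hand was clear, and the force reading was back to noise.

No check failed. The gearbox position from the top camera and from the wrist camera differed by up to about 5 mm at one deck corner and mostly about 2 mm. I did not compare the tape, micrometer, marker and left bushing before and after, but the hand only passed well above the bench.

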